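Index the soldering dial to the next station and lock it

TASK

Bring the tall finned heat sink under the soldering iron by indexing the dial on by one station: pull the lock bolt out to its stop, turn the dial (it has a black crossbar for this) until it clicks into the next position, and push the bolt fully home to lock it again. Leave the parts sitting in their nests, do not touch the iron, and leave the spool, the bottle and the screwdriver beside the unit where they are.

Things in the scene. Friction and masses are not known exactly. Their poses are not given: they have to be found in the camera images.
- unit: The index unit's fixed white base: a round foot 300 mm across, 20 mm high, fixed to the bench. Origin: on the dial's axis at bench height, z up. Its +x points to the soldering iron's column; the lock bolt lies in the direction 250 degrees (counter-clockwise from its +x, seen from above).
- dial (a joint): Angle of the dial, rad, positive counter-clockwise from above, 0 at the start. Aluminium disc 264 mm across, its top 72 mm above the bench, six nests 60 degrees (1.047 rad) apart, centres 95 mm from the axis. A sprung detent draws it into the nearest 60-degree position (up to 0.3 N m). Its rim has a gap for the bolt at each station. It turns at most 2 rad either way.
- dial_grip (a point): Middle of the dial's black crossbar, on the dial's axis, 142 mm above the bench. The bar stands on a hub of 44 mm diameter, is 110 mm long (along this frame's x axis, turning with the dial), 18 mm thick (along y) and 32 mm high (125 to 157 mm above the bench).
- bolt (a joint): Travel of the lock bolt, m: 0 = fully home in a gap of the dial's rim (dial locked), 0.030 = pulled out to its stop, radially away from the dial's axis. A return spring draws it in (3 to 5 N); between 0.009 and 0.020 it must be pulled over a click catch, which then holds it out (12 N to pull out, 5 N to push back in; let go sooner, it springs home). It goes home only with a rim gap before it.
- bolt_grip (a point): Grip point of the bolt's handle, a black upright cylinder of 24 mm diameter, 54 to 122 mm above the bench; the point is on its axis, 104 mm above the bench, 210 mm from the dial's axis when home, 240 mm when out. Its x axis is the pulling direction. The bolt's guide block, 84 mm high, ends 38 mm from the handle's axis on the dial's side.
- work_point (a point): The point of the unit below the iron's tip, on the dial's top (72 mm above the bench), 95 mm from the axis: where the heat sink's underside must come.
- heatsink: The tall round aluminium heat sink with five disc fins, 56 mm diameter, 40 mm high, loose in a nest one station to the left or to the right of the iron. Origin: centre of its underside, z up.
- puck_a: Low plain round aluminium housing, 56 mm diameter, 16 mm high, loose in the nest on the other side of the iron. Origin: centre of its underside, z up.
- puck_b: The same kind of low housing, finished, at the start in the nest under the iron. Origin: centre of its underside, z up.
- iron: Soldering iron fixed to the unit, rising at 35 degrees from its copper tip over the work point (134 mm above the bench) out to its column 240 mm from the dial's axis, 215 mm high. Its frame is the unit's frame.
- spool: Bystander: solder spool standing on end, 66 mm diameter, 52 mm high. Origin: centre of its underside.
- flask: Bystander: white plastic bottle, 52 mm diameter, 120 mm high. Origin: centre of its underside.
- driver: Bystander: black screwdriver, 190 mm long, lying on the bench along its x axis. Origin: near its middle.

How it is judged:
By the outcome, as a careful person would: the job done as asked, in the order asked, and still so for the second after the job is handed in, with the robot touching nothing.
It also fails if it takes over 58 s, if anything falls off the work surface, if the arm or the gripper's body presses on something with over 40 N, if the wrist force passes 120 N, or if a joint passes its speed limit or range.

ROBOT

A 6-joint arm with a two-finger parallel gripper is mounted at the origin on the work surface. World frame = base frame: x ahead of the robot, y to its left, z up, the work surface at z = 0. Lengths are in mm, angles in degrees, forces in N, time in s.
With the tool pointing down it reaches from about 300 to 850 mm from the base axis. Payload 4.2 kg.
Tool frame: the origin (TCP) lies midway between the tips of the shut fingers; the grasp point (between the pads) lies env.hold_point_z behind it (env.hold_point_z is the distance from the TCP to the grasp point, in mm); z points along the fingers, y is the line along which they close (so a half turn about z gives the same grasp; the last joint's range is limited). The gripper opens to 91 mm and grips with 3 to 60 N. Pads are 32 mm wide; open, the fingers measure 118 mm over their backs; the gripper's body (76 mm by 178 mm) begins 60 mm behind the grasp point.
Start: joints at [62.624, 18.312, 89.639, -0, 72.044, -1.146], TCP at [254.141, 515.806, 213.976] pointing down, gripper open.
Joint ranges: [-177.97, 177.97], [-48.28, 115.42], [12.27, 149.76], [-77.06, 257.06], [2.81, 150.46], [-146.56, 146.56]. Speed limits (degrees/s): [147.25, 147.25, 180, 180, 180, 180].

INTERFACE

Orientations are given as [roll, pitch, yaw] about the fixed x, y, z axes, in that order (R = Rz(yaw) Ry(pitch) Rx(roll)).
In Python, from workcell import env, viewer, spotter gives the robot as it stands.
- The arm moves only by the tool apply_moves, never from a script. Its arguments are lists of equal length, an entry for each row: "delta_pos": the shift along the world's x, y, z normalised to -1 to 1, where 1 is 120 mm, a list of three; "rot": the turn, a rotation vector about the world's x, y, z normalised to -1 to 1, where 1 is 1.5 rad, a list of three; "hand": the opening, from 0 (shut) to 1 (fully open). A call has 1 to 10 rows; each row is the pose to reach, as a shift and turn from the pose commanded when the call began; what a row does not reach only later rows make up. A row lasts 1/12 s, in which the tool goes at most 41.7 mm and 7.16 degrees, less where a joint would pass 70% of its speed; a pose out of reach is approached as far as the arm can. A call with a number of a shift or a turn outside -1 to 1 is refused whole. A call with a gripper value outside its range is refused whole. The fingers move at their own pace and stop on an object; "newtons" is the grip in N (left out, the last holds). Time passes only in rows, so rows that repeat a pose let the fingers close. It gives the time, the measured TCP pose, the force, the opening and the grip force at its end, in the units of the state.
- env.state(): the state, without advancing time (a new reading comes with each control period).
- viewer.grab_frame(name): name is "scene" or "side" or "wrist"; returns a dict with "pixels" (400x640x3 uint8, red, green, blue), "camera_matrix" (3x3 intrinsics, pixels), "R" (3x3) and "t" (3): a world point X has camera coordinates R X + t; the wrist camera has in their place "mount" (4x4, takes a point from camera to tool coordinates, whose origin is the TCP and whose axes are the flange's). Camera axes: x right, y down, z forward; pixel columns grow to the right and rows downward; lengths in mm; the calibration is good to about 2 mm. A picture is of the moment at which its call begins: read the wrist's pose just before it. There is no depth.
- env.job_done(): hands the job in; it is judged then, once.
Trained networks look in a picture, given as the dict that the camera call returned (one of the last four; its "shot" number tells which), for a name from the list of things; names that differ only in an ending like _2 or _b are one class to them, and where a whole thing is asked for, a point or a joint stands for the part that bears it (a point fixed in the world has none). Each returns a list of dicts, best first, with "score" (0 to 1); they miss things now and then, are a little off and sometimes report something else, mostly with a low value. They report only what shows in the picture. A call takes as long as a camera call.
- spotter.trace(picture, query): "mask" (400x640 bool, what is visible of it) and "box" ([centre column, centre row, width, height] in pixels, round what is visible of it).
- spotter.landmark_of(picture, query): "position" ([column, row] in pixels: a listed point, or the origin of a listed thing).
The state is a dict: "time_s": time; "qpos": joint angles; "qvel": joint speeds; "effort": joint torques, N m; "ee_pos": TCP position; "ee_rot": TCP orientation; "force": force on the tool from outside, world axes, zero at the start; "torque": the same for the moment, N m; "gripper_width": finger opening in mm; "gripper_force": force on a finger pad.
Only numpy, scipy, OpenCV 4.12 (cv2) and the standard library are available. Lean on these libraries where they do the work, as an engineer would, in place of code of your own. Each camera call takes 0.05 s, during which the arm holds its last target. There are 200 camera calls.

## Working session

There is one attempt and no reset: what is moved stays moved. The work goes in short steps, Python scripts to look and compute and a tool call to move; the robot and the scene stay as the last step left them, time stands still between calls to the robot, and variables do not carry over. Pictures are saved under pics/ and viewed, at most 10 in all, crops included, and the job is handed in when it is done.

Besides the shell and the picture viewer there is one more tool, called as name(argument=value, ...) on one line, values as JSON. apply_moves: Moves the arm, as the interface text tells. Its arguments: {"type":"object","properties":{"delta_pos":{"type":"array"},"rot":{"type":"array"},"hand":{"type":"array"},"newtons":{"type":"number"}},"required":["delta_pos","rot","hand"]}

```bash
mkdir -p pics; ls; cat > h.py <<'E'
import numpy as np, cv2
from workcell import env, viewer, spotter
def ray(p,uv):
    K,R,t=map(np.array,(p["camera_matrix"],p["R"],p["t"]))
    d=R.T@np.linalg.solve(K,[uv[0],uv[1],1.]); return -R.T@t,d
def atz(p,uv,z):
    c,d=ray(p,uv); return c+d*(z-c[2])/d[2]
def tri(obs):
    A=np.zeros((3,3));b=np.zeros(3)
    for p,uv in obs:
        c,d=ray(p,uv);d=d/np.linalg.norm(d);P=np.eye(3)-np.outer(d,d);A+=P;b+=P@c
    return np.linalg.solve(A,b)
def proj(p,X):
    K,R,t=map(np.array,(p["camera_matrix"],p["R"],p["t"]));q=K@(R@np.array(X)+t);return q[:2]/q[2]
E
python3 - <<'E'
from h import *
np.set_printoptions(precision=1,suppress=True)
s=env.state();print(s,env.hold_point_z)
P={n:viewer.grab_frame(n) for n in("scene","side")}
for n in P: cv2.imwrite(f"pics/{n}0.png",P[n]["pixels"][:,:,::-1])
Z=dict(unit=0,dial_grip=142,bolt_grip=104,work_point=72,heatsink=72,puck_a=72,iron=0,spool=0,flask=0,driver=10)
for k,z in Z.items():
    o=[]
    for n in P:
        for r in spotter.landmark_of(P[n],k)[:3]:
            uv=r["position"];print(k,n,round(r["score"],2),np.array(uv),atz(P[n],uv,z)[:2])
            
        r=spotter.landmark_of(P[n],k)
        if r:o.append((P[n],r[0]["position"]))
    if len(o)==2:print("   tri",tri(o))
E
```

```text
pics
{'time_s': 0.0, 'qpos': array([62.6, 18.4, 89.7, -0. , 72. , -1.1]), 'qvel': array([ 0.1, -0. ,  0. ,  0. ,  0. ,  0.1]), 'effort': array([ -0. , -41.2, -23.2,   0.1,   0. ,  -0. ]), 'ee_pos': array([253.9, 515.3, 213.1]), 'ee_rot': array([-179.9,   -0. ,  153.8]), 'force': array([-0.2, -0.1, -0.7]), 'torque': array([ 0.,  0., -0.]), 'gripper_force': 0.0, 'gripper_width': 91.21533851659728} 18.8
unit scene 0.73 [296.8 234.5] [583.1 -22.3]
unit side 0.55 [349.7 236.5] [593.6 -27.6]
   tri [590.8 -28.2   7.8]
dial_grip scene 0.76 [301.4 202.8] [604.2 -18.6]
dial_grip side 0.89 [353.3 198.1] [600.7 -19.4]
   tri [601.7 -17.4 139. ]
bolt_grip scene 0.71 [207.2 228.8] [ 561.2 -225.9]
bolt_grip side 0.53 [371.4 293.5] [ 560.1 -234.3]
   tri [ 560.2 -229.1  100.3]
work_point scene 0.73 [318.8 248. ] [686.3 -11.8]
work_point side 0.76 [382.2 202.8] [686.2  -3.7]
work_point side 0.26 [317.6 170.4] [566.9 154.4]
   tri [685.7  -9.3  74.4]
heatsink scene 0.97 [280.5 251.9] [661.8 -93.7]
heatsink scene 0.31 [339.4 216.1] [622.9  71.9]
heatsink side 0.59 [385.7 234.2] [656.6 -93. ]
   tri [658.4 -91.7  67.7]
puck_a scene 0.96 [337.8 215. ] [618.4  69.9]
puck_a scene 0.63 [320.1 249.2] [690.3 -10.5]
puck_a side 0.92 [384.7 201.5] [693.8  -1.9]
puck_a side 0.56 [351.1 187.9] [630.1  67.3]
puck_a side 0.51 [316.  169.2] [564.1 160. ]
   tri [673.7   9.2 120.2]
spool scene 0.69 [296.2 237.2] [590.2 -26.9]
spool scene 0.66 [308.5 173.8] [397.6  92.4]
spool side 0.95 [270.  222.4] [410.5  81.2]
   tri [ 451.7   71.3 -106. ]
flask scene 0.59 [217.5 295.2] [ 666.5 -248.4]
flask scene 0.36 [339.5 215.7] [571.7 103.9]
flask side 0.64 [411.2 301.7] [ 664.  -237.6]
   tri [ 664.9 -243.5    1.7]
driver scene 0.61 [380.  202.9] [582.5 218.8]
driver side 0.91 [317.2 172.1] [579.4 205.2]
driver side 0.44 [382.1 203.1] [711.   39.3]
   tri [580.7 217.9   2.7]
```

View pics/scene0.png

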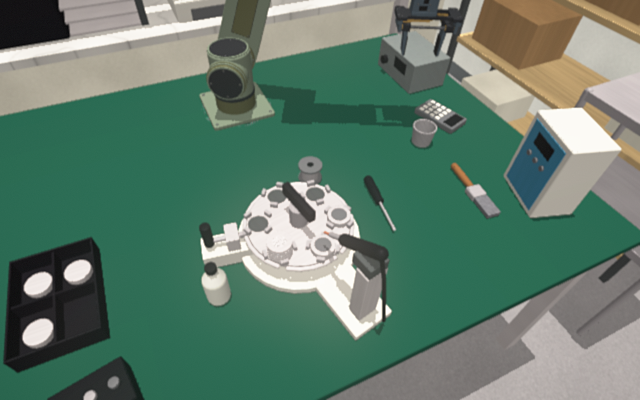

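View pics/side0.png

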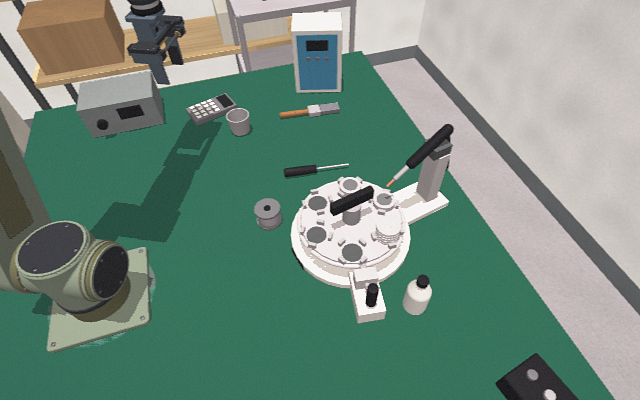

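The views agree on a layout: dial centred near (600,-18), bolt handle near (560,-229) (scene px 207,235), heat sink on the bolt's side of the iron (scene px 280,245), bottle about 105 mm beyond the bolt. The iron and the heat sink's station imply a +60° turn. I'll fit the unit pose and the bar angle.

```bash
python3 - <<'E'
from h import *
from scipy.optimize import least_squares
np.set_printoptions(precision=1,suppress=True)
P={n:viewer.grab_frame(n) for n in("scene","side")}
def u(r,a,z,th): a=np.radians(a)+th; return [r*np.cos(a),r*np.sin(a),z]
pts=dict(unit=(0,0,0),dial_grip=(0,0,142),bolt_grip=(210,250,104),work_point=(95,0,72),heatsink=(95,-60,72))
obs=[(P[n],spotter.landmark_of(P[n],k)[0]["position"],k) for n in P for k in pts]
f=lambda x:np.concatenate([proj(p,np.array(u(*pts[k],x[2]))+[x[0],x[1],0])-uv for p,uv,k in obs])
s=least_squares(f,[600,-20,.14],loss="soft_l1");print(s.x,np.degrees(s.x[2]),"\n",s.fun.reshape(-1,2))
x=s.x;print("bolt",np.array(u(*pts["bolt_grip"],x[2]))[:2]+x[:2])
for n in P:
    p=P[n];g=p["pixels"].max(2)<60;c=proj(p,[x[0],x[1],142])
    nl,lab,st,ce=cv2.connectedComponentsWithStats(g.astype(np.uint8))
    l=lab[int(c[1]),int(c[0])];print(n,c,l,st[l],ce[l])
    if l:
        q=np.argwhere(lab==l)[:,::-1].astype(float)
        w=np.array([atz(p,a,145)[:2] for a in q]);m=w.mean(0);v=np.linalg.svd(w-m)[2][0]
        print(m,np.degrees(np.arctan2(v[1],v[0])),np.ptp((w-m)@v))
E
```

```text
[595.1 -24.3   0.2] 10.468484430505342 
 [[ 4.1 -0.3]
 [ 0.2 -2.1]
 [-1.3 -2.4]
 [ 3.2 -0.4]
 [-0.5 -1.1]
 [ 2.8  0.5]
 [ 0.1  1.8]
 [ 0.4  0.8]
 [ 0.5 -0.2]
 [ 0.8 -1.4]]
bolt [ 560.3 -231.4]
scene [297.4 200.7] 0 [     0      0    640    400 239012] [333.4 197.3]
side [351.8 200.3] 57 [330 186  44  30 565] [351.5 200.2]
[594.  -25.8] -166.14694618220855 118.51277659044067
```

apply_moves(delta_pos=[[0.4, -1, 0], [0.4, -1, 0], [0.4, -1, 0], [0.4, -1, 0]], rot=[[0, 0, -0.3], [0, 0, -0.3], [0, 0, -0.3], [0, 0, -0.3]], hand=[0.5, 0.5, 0.5, 0.5])

```text
time_s: 3.03
ee_pos: [303.1, 390.3, 214.0]
ee_rot: [-179.9, 0.2, 127.5]
force: [-0.7, -0.8, -0.7]
gripper_width: 67.5
gripper_force: 0.0
```

apply_moves(delta_pos=[[0.4, -1, 0], [0.4, -1, 0], [0.4, -1, 0], [0.4, -1, 0]], rot=[[0, 0, -0.3], [0, 0, -0.3], [0, 0, -0.3], [0, 0, -0.3]], hand=[0.5, 0.5, 0.5, 0.5])

```text
time_s: 3.37
ee_pos: [351.3, 270.6, 214.1]
ee_rot: [180.0, 0.2, 101.6]
force: [-0.2, 0.7, 0.2]
gripper_width: 45.9
gripper_force: 0.0
```

apply_moves(delta_pos=[[0.4, -1, 0], [0.4, -1, 0], [0.4, -1, 0], [0.4, -1, 0]], rot=[[0, 0, -0.28], [0, 0, -0.28], [0, 0, -0.28], [0, 0, -0.28]], hand=[0.5, 0.5, 0.5, 0.5])

```text
time_s: 3.7
ee_pos: [399.9, 150.7, 214.2]
ee_rot: [179.9, 0.1, 77.5]
force: [-0.8, 0.2, 0.8]
gripper_width: 45.5
gripper_force: 0.0
```

apply_moves(delta_pos=[[0.4, -1, 0], [0.4, -1, 0], [0.4, -1, 0], [0.4, -1, 0]], rot=[[0, 0, 0], [0, 0, 0], [0, 0, 0], [0, 0, 0]], hand=[0.5, 0.5, 0.5, 0.5])

```text
time_s: 4.03
ee_pos: [448.3, 30.6, 214.2]
ee_rot: [179.8, 0.1, 77.8]
force: [0.9, 0.3, 0.3]
gripper_width: 45.8
gripper_force: 0.0
```

apply_moves(delta_pos=[[0.4, -1, 0], [0.4, -1, 0], [0.4, -1, 0], [0.4, -1, 0]], rot=[[0, 0, 0], [0, 0, 0], [0, 0, 0], [0, 0, 0]], hand=[0.5, 0.5, 0.5, 0.5])

```text
time_s: 4.37
ee_pos: [496.5, -89.3, 214.0]
ee_rot: [179.8, 0.1, 77.9]
force: [-0.0, 0.3, 0.3]
gripper_width: 45.7
gripper_force: 0.0
```

apply_moves(delta_pos=[[0.3, -1, 0], [0.3, -1, 0], [0.3, -1, 0], [0.3, -1, 0], [0.3, -1, 0], [0.3, -1, 0]], rot=[[0, 0, 0], [0, 0, 0], [0, 0, 0], [0, 0, 0], [0, 0, 0], [0, 0, 0]], hand=[0.5, 0.5, 0.5, 0.5, 0.5, 0.5])

```text
time_s: 4.87
ee_pos: [529.7, -203.2, 213.6]
ee_rot: [-179.9, -0.1, 78.1]
force: [-0.6, 0.9, 0.6]
gripper_width: 46.0
gripper_force: 0.0
```

```bash
cat >> h.py <<'E'
def wrist():
    from scipy.spatial.transform import Rotation as Ro
    s=env.state();p=dict(viewer.grab_frame("wrist"));M=np.array(p["mount"])
    W=np.eye(4);W[:3,:3]=Ro.from_euler("xyz",s["ee_rot"],degrees=True).as_matrix();W[:3,3]=s["ee_pos"]
    C=np.linalg.inv(W@M);return p,{**p,"R":C[:3,:3],"t":C[:3,3]}
E
python3 - <<'E'
from h import *
np.set_printoptions(precision=1,suppress=True)
p,w=wrist();cv2.imwrite("pics/w1.png",p["pixels"][:,:,::-1])
print(env.state()["ee_pos"])
for k,z in dict(dial_grip=142,bolt_grip=104,heatsink=72,work_point=72,flask=0).items():
    for r in spotter.landmark_of(p,k)[:2]: print(k,r["score"],np.array(r["position"]),atz(w,r["position"],z))
E
```

```text
[ 529.7 -202.8  213.8]
bolt_grip 0.72 [372.4 221.9] [ 568.1 -234.3  104. ]
heatsink 0.9 [446.   38.1] [660.4 -96.8  72. ]
flask 0.66 [446.9 187.4] [ 668.8 -246.3    0. ]
```

View pics/w1.png

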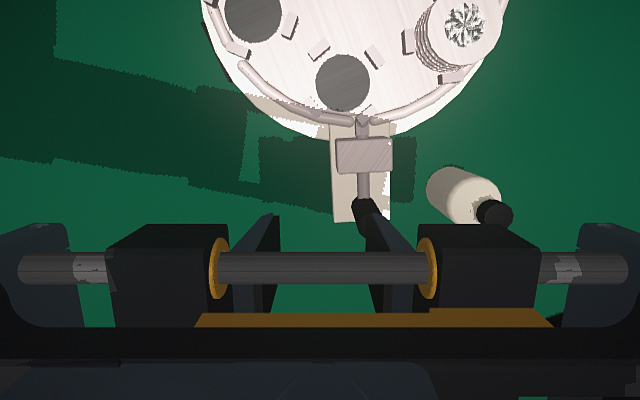

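Wrist view: handle at about (362,210), partly behind the right finger; guide block top about 337–392 × 138–173; heat sink top at (464,24); bottle at (470,200). Refit with all three cameras.

```bash
python3 - <<'E'
from h import *
from scipy.optimize import least_squares
np.set_printoptions(precision=1,suppress=True)
P={n:viewer.grab_frame(n) for n in("scene","side")}
p,w=wrist()
for a in [(336.5,155),(392,155),(364.5,138),(364.5,173)]: print(a,atz(w,a,84)[:2])
def u(r,a,z,th): a=np.radians(a)+th; return [r*np.cos(a),r*np.sin(a),z]
pts=dict(dial_grip=(0,0,142),bolt_grip=(210,250,104),work_point=(95,0,72),heatsink=(95,-60,72))
obs=[(P[n],spotter.landmark_of(P[n],k)[0]["position"],k) for n in P for k in pts]
obs+=[(w,spotter.landmark_of(p,k)[0]["position"],k) for k in("bolt_grip","heatsink")]
f=lambda x:np.concatenate([(proj(q,np.array(u(*pts[k],x[2]))+[x[0],x[1],0])-uv)*(1 if "mount" not in q else .5) for q,uv,k in obs])
s=least_squares(f,[600,-20,.14],loss="soft_l1");x=s.x
print(x,np.degrees(x[2]));[print(o[2],r) for o,r in zip(obs,s.fun.reshape(-1,2))]
print("bolt",np.array(u(*pts["bolt_grip"],x[2]))[:2]+x[:2], "tri",tri([(o[0],o[1]) for o in obs if o[2]=="bolt_grip"]))
# dial circle from mask: white foot r=150 z=20 ; dial disc top
for n in P:
    for r in spotter.trace(P[n],"bolt")[:1]:
        print(n,"bolt box",np.array(r["box"]))
    q=P[n];g=q["pixels"].max(2)<75
    c=proj(q,[x[0],x[1],142]);l=cv2.connectedComponents(g.astype(np.uint8))[1]
    i=np.argwhere(g)[:,::-1];j=i[np.argmin(((i-c)**2).sum(1))];k=l[j[1],j[0]]
    ws=np.array([atz(q,a,145)[:2] for a in np.argwhere(l==k)[:,::-1]]);m=ws.mean(0);v=np.linalg.svd(ws-m)[2][0]
    print(n,"bar",m,np.degrees(np.arctan2(v[1],v[0])),np.ptp((ws-m)@v))
E
```

```text
(336.5, 155) [ 550.  -173.9]
(392, 155) [ 598.2 -184. ]
(364.5, 138) [ 576.9 -164.4]
(364.5, 173) [ 571.4 -194.9]Traceback (most recent call last):
  File "<stdin>", line 9, in <module>
IndexError: list index out of range
```

```bash
cat > fit.py <<'E'
from h import *
from scipy.optimize import least_squares
np.set_printoptions(precision=1,suppress=True)
P={n:viewer.grab_frame(n) for n in("scene","side")}
p,w=wrist()
def u(r,a,z,th): a=np.radians(a)+th; return [r*np.cos(a),r*np.sin(a),z]
pts=dict(dial_grip=(0,0,142),bolt_grip=(210,250,104),work_point=(95,0,72),heatsink=(95,-60,72))
obs=[]
for n,q,qq in(("scene",P["scene"],P["scene"]),("side",P["side"],P["side"]),("wrist",p,w)):
    for k in pts:
        r=spotter.landmark_of(q,k)
        if r and r[0]["score"]>.5: obs.append((qq,r[0]["position"],k,n))
B=[((336.5,155),None),((392,155),None)]
f=lambda x:np.concatenate([(proj(q,np.array(u(*pts[k],x[2]))+[x[0],x[1],0])-uv)*(.6 if n=="wrist" else 1) for q,uv,k,n in obs])
s=least_squares(f,[600,-20,.16],loss="soft_l1");x=s.x
print(x[:2],np.degrees(x[2]));[print(o[2],o[3],r) for o,r in zip(obs,s.fun.reshape(-1,2))]
print("bolt",np.array(u(*pts["bolt_grip"],x[2]))[:2]+x[:2], "tri",tri([(o[0],o[1]) for o in obs if o[2]=="bolt_grip"]))
for n in P:
    q=P[n];g=q["pixels"].max(2)<75
    c=proj(q,[x[0],x[1],142]);l=cv2.connectedComponents(g.astype(np.uint8))[1]
    i=np.argwhere(g)[:,::-1];j=i[np.argmin(((i-c)**2).sum(1))];k=l[j[1],j[0]]
    ws=np.array([atz(q,a,145)[:2] for a in np.argwhere(l==k)[:,::-1]]);m=ws.mean(0);v=np.linalg.svd(ws-m)[2][0]
    print(n,"bar",m,np.degrees(np.arctan2(v[1],v[0])),np.ptp((ws-m)@v))
cv2.imwrite("pics/side1.png",cv2.resize(P["side"]["pixels"][150:350,250:490,::-1],None,fx=3,fy=3))
E
python3 fit.py
```

```text
[599.6 -23.8] 9.80966290509485
dial_grip scene [-1.3 -0.3]
bolt_grip scene [-3.7  2. ]
work_point scene [1.  3.5]
heatsink scene [ 0.8 -0.1]
dial_grip side [ -59.2 -104.1]
bolt_grip side [ 0.6 -0.3]
work_point side [4.6 0.7]
bolt_grip wrist [-1.8  0.6]
heatsink wrist [-0.3 -0.8]
bolt [ 562.5 -230.5] tri [ 562.7 -227.2  105.1]
scene bar [598.4 -25.4] 9.112177450657528 123.53996177891099
side bar [612.5 -35.8] -30.172804208844195 151.95746572077462
```

View pics/side1.png

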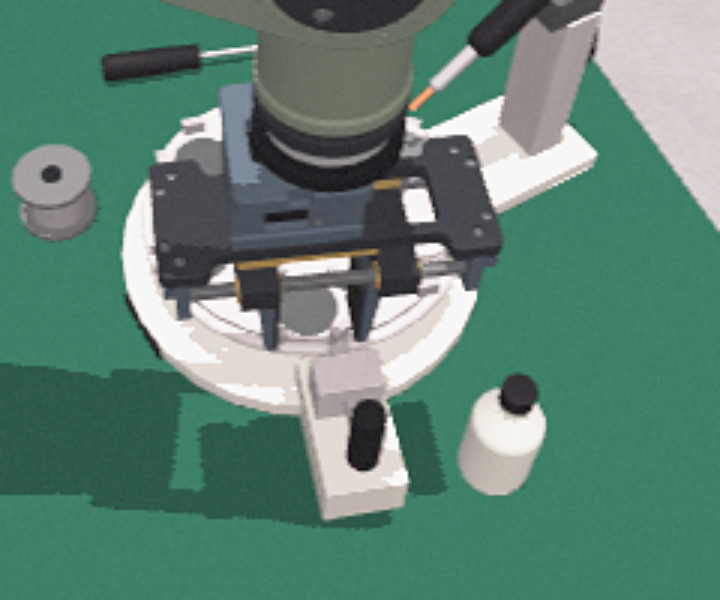

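Side view shows handle clear (crop px 366,435) with the bottle well to the right of it. Go over the handle.

apply_moves(delta_pos=[[0.28, -0.23, 0], [0.28, -0.23, 0], [0.28, -0.23, -0.35], [0.28, -0.23, -0.6], [0.28, -0.23, -0.6], [0.28, -0.23, -0.6]], rot=[[0, 0, 0.02], [0, 0, 0.02], [0, 0, 0.02], [0, 0, 0.02], [0, 0, 0.02], [0, 0, 0.02]], hand=[0.65, 0.65, 0.65, 0.65, 0.65, 0.65])

```text
time_s: 6.82
ee_pos: [563.1, -231.6, 140.9]
ee_rot: [-179.8, -0.0, 79.8]
force: [0.7, -0.2, 0.2]
gripper_width: 59.2
gripper_force: 0.0
```

```bash
python3 - <<'E'
from h import *
s=env.state();print(s["ee_pos"],s["ee_rot"])
p,w=wrist();a=p["pixels"][100:,150:500,::-1]
b=viewer.grab_frame("side")["pixels"][180:360,280:480,::-1]
cv2.imwrite("pics/w2.png",np.hstack([cv2.resize(a,(440,378)),cv2.resize(b,(360,378))]))
print(proj(w,[563,-230.5,122]),proj(w,[563,-230.5,104]))
E
```

```text
[ 563.10776998 -231.59036306  140.90308255] [-1.79821204e+02 -4.16543179e-02  7.98481598e+01]
[320.84650536 230.27759774] [321.03491683 221.1192644 ]
```

View pics/w2.png

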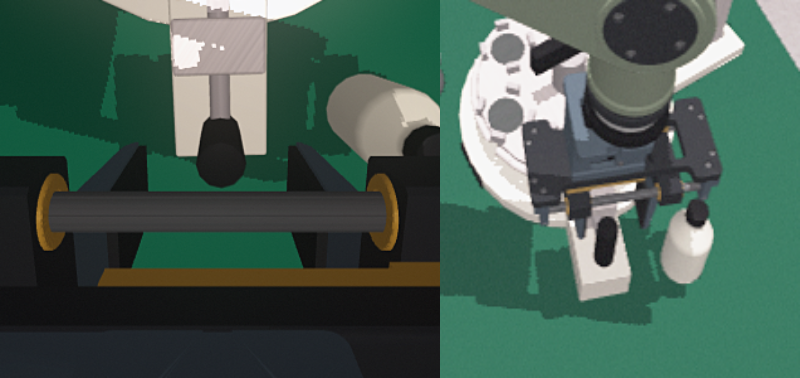

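The handle sits centred between the fingers (crop col 220, its top at row ~163, i.e. px 325,229, as predicted). Descend and grip.

apply_moves(delta_pos=[[0, 0, -0.2], [0, 0, -0.38], [0, 0, -0.46], [0, 0, -0.46], [0, 0, -0.46]], rot=[[0, 0, 0], [0, 0, 0], [0, 0, 0], [0, 0, 0], [0, 0, 0]], hand=[0.65, 0.65, 0.65, 0.65, 0.65])

```text
time_s: 7.33
ee_pos: [564.7, -232.1, 88.2]
ee_rot: [179.9, 0.0, 79.9]
force: [-0.1, -0.3, 0.8]
gripper_width: 59.5
gripper_force: 0.0
```

apply_moves(delta_pos=[[0, 0, 0], [0, 0, 0], [0, 0, 0], [0, 0, 0], [0, 0, 0], [0, 0, 0], [0, 0, 0], [0, 0, 0]], rot=[[0, 0, 0], [0, 0, 0], [0, 0, 0], [0, 0, 0], [0, 0, 0], [0, 0, 0], [0, 0, 0], [0, 0, 0]], hand=[0, 0, 0, 0, 0, 0, 0, 0], newtons=50)

```text
time_s: 8.0
ee_pos: [564.5, -232.0, 87.1]
ee_rot: [179.9, 0.0, 79.9]
force: [2.1, -0.1, 1.3]
gripper_width: 23.1
gripper_force: 50.0
```

apply_moves(delta_pos=[[-0.01, -0.06, 0], [-0.02, -0.12, 0], [-0.03, -0.18, 0], [-0.04, -0.22, 0], [-0.045, -0.25, 0], [-0.045, -0.25, 0], [-0.045, -0.25, 0]], rot=[[0, 0, 0], [0, 0, 0], [0, 0, 0], [0, 0, 0], [0, 0, 0], [0, 0, 0], [0, 0, 0]], hand=[0, 0, 0, 0, 0, 0, 0])

```text
time_s: 8.58
ee_pos: [560.0, -261.1, 87.1]
ee_rot: [179.8, -0.1, 79.8]
force: [5.5, 3.7, -0.1]
gripper_width: 23.4
gripper_force: 50.0
```

apply_moves(delta_pos=[[-0.005, -0.02, 0], [-0.01, -0.04, 0], [-0.01, -0.04, 0], [-0.01, -0.04, 0]], rot=[[0, 0, 0], [0, 0, 0], [0, 0, 0], [0, 0, 0]], hand=[0, 0, 0, 0])

```text
time_s: 8.92
ee_pos: [559.9, -261.7, 87.0]
ee_rot: [179.8, -0.5, 79.7]
force: [9.1, 15.7, 2.0]
gripper_width: 23.1
gripper_force: 50.0
```

At the stop. Relax, release, rise.

apply_moves(delta_pos=[[0.005, 0.03, 0], [0.005, 0.03, 0], [0.005, 0.03, 0], [0.005, 0.03, 0], [0.005, 0.03, 0], [0.005, 0.03, 0]], rot=[[0, 0, 0], [0, 0, 0], [0, 0, 0], [0, 0, 0], [0, 0, 0], [0, 0, 0]], hand=[0, 0, 0.65, 0.65, 0.65, 0.65])

```text
time_s: 9.42
ee_pos: [557.1, -263.2, 86.5]
ee_rot: [-179.9, 0.0, 79.8]
force: [-0.3, 0.2, 0.5]
gripper_width: 46.7
gripper_force: 0.0
```

apply_moves(delta_pos=[[0, 0, 0.25], [0, 0, 0.6], [0, 0, 0.95], [0, 0, 1], [0, 0, 1]], rot=[[0, 0, 0], [0, 0, 0], [0, 0, 0], [0, 0, 0], [0, 0, 0]], hand=[0.65, 0.65, 0.65, 0.65, 0.65])

```text
time_s: 9.83
ee_pos: [559.2, -264.2, 210.8]
ee_rot: [179.6, 0.1, 79.8]
force: [-0.0, -0.0, -0.4]
gripper_width: 59.4
gripper_force: 0.0
```

```bash
python3 - <<'E'
from h import *
np.set_printoptions(precision=1,suppress=True)
s=env.state();print(s["ee_pos"],s["ee_rot"])
p,w=wrist();q=viewer.grab_frame("side");sc=viewer.grab_frame("scene")
for n,a,c in(("w",p,w),("side",q,q),("scene",sc,sc)):
    for k,z in(("bolt_grip",104),("dial_grip",142)):
        for r in spotter.landmark_of(a,k)[:1]: print(n,k,r["score"],np.array(r["position"]),atz(c,r["position"],z))
a=p["pixels"][:,:,::-1];b=q["pixels"][150:330,280:480,::-1]
cv2.imwrite("pics/w3.png",np.hstack([cv2.resize(a,(440,275)),cv2.resize(b,(306,275))]))
for n,c in(("side",q),("scene",sc)):print(n,proj(c,[599.6,-23.8,157]),[proj(c,[599.6+55*np.cos(t),-23.8+55*np.sin(t),157]) for t in (np.radians(9.8),np.radians(189.8))])
E
```

```text
[ 559.2 -264.2  210.8] [179.6   0.1  79.8]
w bolt_grip 0.84 [324.2 193.4] [ 562.8 -261.6  104. ]
side dial_grip 0.7 [352.2 200.7] [595.6 -25.7 142. ]
scene bolt_grip 0.71 [192.9 233.8] [ 562.2 -257.8  104. ]
scene dial_grip 0.75 [298.9 201.6] [598.8 -22.3 142. ]
side [353.8 195.4] [array([374.6, 186.6]), array([332.3, 204.6])]
scene [298.4 197.6] [array([312.5, 213.8]), array([285.2, 182.4])]
```

View pics/w3.png

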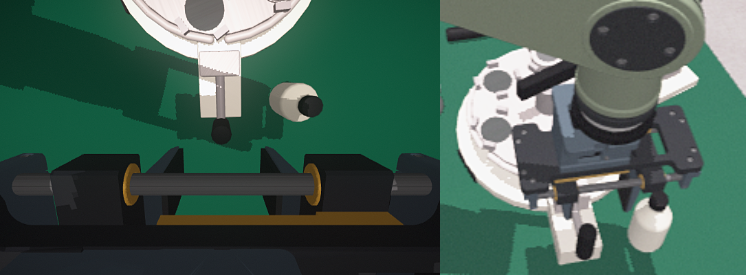

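Bolt is out and staying out (side crop px 588,240, handle detached from gripper). Now to the crossbar.

apply_moves(delta_pos=[[-0.05, 0.3, 0.2], [-0.1, 0.6, 0.2], [-0.1, 0.95, 0.2], [-0.1, 0.95, 0.2], [-0.1, 0.95, 0.2], [-0.1, 0.95, 0.2]], rot=[[0, 0, -0.4], [0, 0, -0.4], [0, 0, -0.4], [0, 0, -0.4], [0, 0, -0.4], [0, 0, -0.4]], hand=[0.65, 0.65, 0.65, 0.65, 0.65, 0.65])

```text
time_s: 10.78
ee_pos: [545.7, -148.1, 230.7]
ee_rot: [-180.0, 0.0, 45.5]
force: [0.0, -0.2, -0.2]
gripper_width: 59.5
gripper_force: 0.0
```

apply_moves(delta_pos=[[-0.05, 0.3, 0], [-0.1, 0.6, 0], [-0.1, 0.95, 0], [-0.1, 0.95, 0], [-0.1, 0.95, 0], [-0.1, 0.95, 0], [-0.1, 0.95, 0]], rot=[[0, 0, -0.415], [0, 0, -0.415], [0, 0, -0.415], [0, 0, -0.415], [0, 0, -0.415], [0, 0, -0.415], [0, 0, -0.415]], hand=[0.65, 0.65, 0.65, 0.65, 0.65, 0.65, 0.65])

```text
time_s: 11.37
ee_pos: [533.8, -35.3, 230.5]
ee_rot: [180.0, 0.0, 10.0]
force: [0.6, 0.3, -0.2]
gripper_width: 59.2
gripper_force: 0.0
```

```bash
python3 - <<'E'
from h import *
np.set_printoptions(precision=1,suppress=True)
s=env.state();print(s["ee_pos"],s["ee_rot"])
p,w=wrist()
for r in spotter.landmark_of(p,"dial_grip")[:1]: print(r["score"],np.array(r["position"]),atz(w,r["position"],142))
im=np.ascontiguousarray(p["pixels"][:,:,::-1])
for c,yw in(((599.6,-23.8),9.8),):
    t=np.radians(yw);e=np.array([np.cos(t),np.sin(t)]);n=np.array([-e[1],e[0]])
    q=[proj(w,list(np.array(c)+a*55*e+b*9*n)+[157]) for a,b in((1,1),(1,-1),(-1,-1),(-1,1))];print(q)
    cv2.polylines(im,[np.int32(q)],True,(0,0,255),1)
cv2.imwrite("pics/w4.png",im)
E
```

```text
[533.8 -35.3 230.5] [180.   0.  10.]
0.67 [322.4 121.3] [596.6 -24.8 142. ]
[array([308.4,  31.4]), array([335.6,  31.5]), array([333.7, 193.6]), array([309.4, 193.5])]
```

View pics/w4.png

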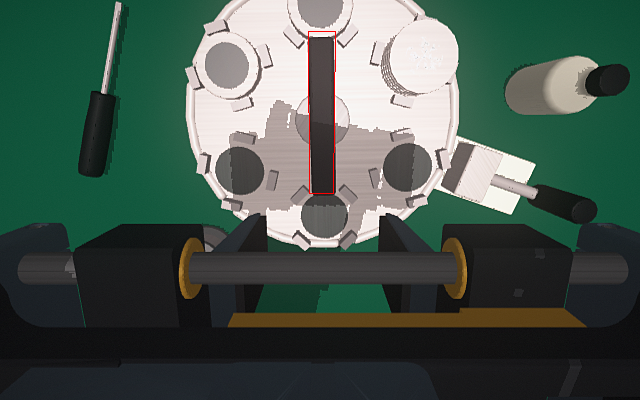

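Wrist view: bar fits the predicted outline (centre px 322,115), heat sink right at (420,55), housing left at (216,65), bolt out at lower right. Counter-clockwise turn confirmed.

apply_moves(delta_pos=[[0.3, 0.05, 0], [0.53, 0.095, 0], [0.53, 0.095, 0], [0.53, 0.095, -0.2], [0.53, 0.095, -0.5], [0.53, 0.095, -0.8], [0.53, 0.095, -0.86], [0.53, 0.095, -0.86], [0.53, 0.095, -0.86]], rot=[[0, 0, 0], [0, 0, 0], [0, 0, 0], [0, 0, 0], [0, 0, 0], [0, 0, 0], [0, 0, 0], [0, 0, 0], [0, 0, 0]], hand=[0.6, 0.6, 0.6, 0.6, 0.6, 0.6, 0.6, 0.6, 0.6])

```text
time_s: 12.22
ee_pos: [598.0, -24.1, 128.7]
ee_rot: [180.0, -0.1, 9.8]
force: [0.6, 0.0, 0.6]
gripper_width: 54.9
gripper_force: 0.0
```

apply_moves(delta_pos=[[0, 0, 0], [0, 0, 0], [0, 0, 0], [0, 0, 0], [0, 0, 0], [0, 0, 0], [0, 0, 0], [0, 0, 0]], rot=[[0, 0, 0], [0, 0, 0], [0, 0, 0], [0, 0, 0], [0, 0, 0], [0, 0, 0], [0, 0, 0], [0, 0, 0]], hand=[0.2, 0, 0, 0, 0, 0, 0, 0], newtons=30)

```text
time_s: 12.88
ee_pos: [597.5, -23.6, 128.0]
ee_rot: [180.0, -0.0, 9.9]
force: [-1.0, -0.6, 2.6]
gripper_width: 18.5
gripper_force: 29.8
```

apply_moves(delta_pos=[[0, 0, 0], [0, 0, 0], [0, 0, 0], [0, 0, 0], [0, 0, 0], [0, 0, 0], [0, 0, 0], [0, 0, 0], [0, 0, 0], [0, 0, 0]], rot=[[0, 0, 0.01], [0, 0, 0.03], [0, 0, 0.06], [0, 0, 0.1], [0, 0, 0.14], [0, 0, 0.18], [0, 0, 0.22], [0, 0, 0.26], [0, 0, 0.3], [0, 0, 0.34]], hand=[0, 0, 0, 0, 0, 0, 0, 0, 0, 0])

```text
time_s: 13.72
ee_pos: [597.6, -23.1, 128.0]
ee_rot: [-180.0, -0.1, 39.1]
force: [-1.2, 1.5, 3.7]
gripper_width: 17.9
gripper_force: 29.9
```

apply_moves(delta_pos=[[0, 0, 0], [0, 0, 0], [0, 0, 0], [0, 0, 0], [0, 0, 0], [0, 0, 0], [0, 0, 0], [0, 0, 0], [0, 0, 0], [0, 0, 0]], rot=[[0, 0, 0.04], [0, 0, 0.08], [0, 0, 0.12], [0, 0, 0.16], [0, 0, 0.2], [0, 0, 0.24], [0, 0, 0.28], [0, 0, 0.31], [0, 0, 0.335], [0, 0, 0.35]], hand=[0, 0, 0, 0, 0, 0, 0, 0, 0, 0])

```text
time_s: 14.55
ee_pos: [597.2, -22.8, 128.0]
ee_rot: [-180.0, -0.1, 69.2]
force: [-1.9, 3.2, 5.4]
gripper_width: 18.1
gripper_force: 30.0
```

apply_moves(delta_pos=[[0, 0, 0], [0, 0, 0], [0, 0, 0]], rot=[[0, 0, 0.006], [0, 0, 0.006], [0, 0, 0.006]], hand=[0, 0, 0])

```text
time_s: 14.8
ee_pos: [597.2, -22.8, 128.0]
ee_rot: [-180.0, -0.1, 69.6]
force: [-1.5, 3.0, 5.7]
gripper_width: 18.0
gripper_force: 30.0
```

apply_moves(delta_pos=[[0, 0, 0], [0, 0, 0], [0, 0, 0], [0, 0, 0], [0, 0, 0], [0, 0, 0.2], [0, 0, 0.5], [0, 0, 0.8], [0, 0, 0.86], [0, 0, 0.86]], rot=[[0, 0, 0], [0, 0, 0], [0, 0, 0], [0, 0, 0], [0, 0, 0], [0, 0, 0], [0, 0, 0], [0, 0, 0], [0, 0, 0], [0, 0, 0]], hand=[0.65, 0.65, 0.65, 0.65, 0.65, 0.65, 0.65, 0.65, 0.65, 0.65])

```text
time_s: 15.63
ee_pos: [599.0, -23.7, 234.0]
ee_rot: [179.6, -0.1, 69.6]
force: [0.8, 0.2, -0.5]
gripper_width: 59.4
gripper_force: 0.0
```

apply_moves(delta_pos=[[-0.05, -0.3, 0], [-0.1, -0.6, 0], [-0.16, -0.95, 0], [-0.16, -0.95, 0], [-0.16, -0.95, 0], [-0.16, -0.95, 0]], rot=[[0, 0, 0.11], [0, 0, 0.11], [0, 0, 0.11], [0, 0, 0.11], [0, 0, 0.11], [0, 0, 0.11]], hand=[0.65, 0.65, 0.65, 0.65, 0.65, 0.65])

```text
time_s: 16.13
ee_pos: [577.5, -137.2, 229.2]
ee_rot: [-179.8, -0.1, 79.0]
force: [0.1, 0.0, 0.5]
gripper_width: 59.4
gripper_force: 0.0
```

apply_moves(delta_pos=[[-0.05, -0.3, 0], [-0.1, -0.6, 0], [-0.15, -1, 0], [-0.15, -1, 0], [-0.15, -1, 0], [-0.15, -1, 0]], rot=[[0, 0, 0], [0, 0, 0], [0, 0, 0], [0, 0, 0], [0, 0, 0], [0, 0, 0]], hand=[0.65, 0.65, 0.65, 0.65, 0.65, 0.65])

```text
time_s: 16.63
ee_pos: [560.3, -256.1, 230.0]
ee_rot: [-179.9, -0.1, 79.1]
force: [0.3, 0.3, -0.3]
gripper_width: 59.4
gripper_force: 0.0
```

```bash
python3 - <<'E'
from h import *
np.set_printoptions(precision=1,suppress=True)
s=env.state();print(s["ee_pos"],s["ee_rot"])
p,w=wrist();q=viewer.grab_frame("side");sc=viewer.grab_frame("scene")
for n,a,c in(("w",p,w),("side",q,q),("scene",sc,sc)):
    for k,z in(("bolt_grip",104),("dial_grip",142),("heatsink",72)):
        for r in spotter.landmark_of(a,k)[:1]: print(n,k,r["score"],np.array(r["position"]),atz(c,r["position"],z))
g=sc["pixels"].max(2)<75;l=cv2.connectedComponents(g.astype(np.uint8))[1]
c=proj(sc,[598,-24,142]);i=np.argwhere(g)[:,::-1];j=i[np.argmin(((i-c)**2).sum(1))]
ws=np.array([atz(sc,a,145)[:2] for a in np.argwhere(l==l[j[1],j[0]])[:,::-1]]);m=ws.mean(0);v=np.linalg.svd(ws-m)[2][0]
print("bar",m,np.degrees(np.arctan2(v[1],v[0])),np.ptp((ws-m)@v))
b=sc["pixels"][150:350,170:410,::-1];a=p["pixels"][:,:,::-1]
cv2.imwrite("pics/w5.png",np.hstack([cv2.resize(a,(400,250)),cv2.resize(b,(400,333))[:250]]))
E
```

```text
[ 560.3 -256.1  230. ] [-179.9   -0.1   79.1]
w bolt_grip 0.87 [325.3 199.6] [ 562.3 -263.1  104. ]
w heatsink 0.57 [413.4 145.8] [ 654.4 -234.5   72. ]
side bolt_grip 0.72 [376.7 307.2] [ 559.  -264.3  104. ]
side dial_grip 0.86 [354.7 196.5] [605.4 -16.  142. ]
scene dial_grip 0.9 [295.6 202.2] [597.5 -29.7 142. ]
scene heatsink 0.86 [322.8 249. ] [692.3  -4.8  72. ]
bar [599.6 -25.1] -108.8136125108341 107.2816843149117
```

View pics/w5.png

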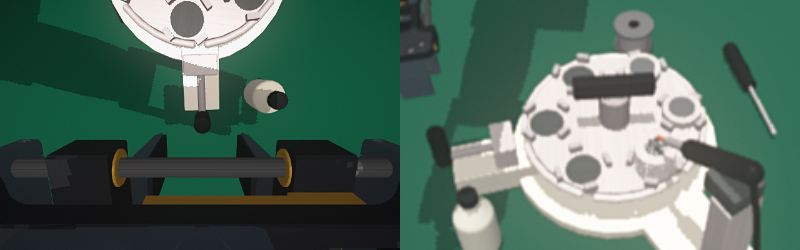

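The heat sink is under the iron tip (crop px 655,155), the bar at ~70°, and the bolt still out. Grip the bolt again.

apply_moves(delta_pos=[[0, -0.045, 0], [0, -0.045, -0.25], [0, -0.045, -0.55], [0, -0.045, -0.6], [0, -0.045, -0.6]], rot=[[0, 0, 0.005], [0, 0, 0.005], [0, 0, 0.005], [0, 0, 0.005], [0, 0, 0.005]], hand=[0.65, 0.65, 0.65, 0.65, 0.65])

```text
time_s: 17.65
ee_pos: [558.5, -262.6, 156.3]
ee_rot: [-179.7, -0.1, 79.5]
force: [-0.6, 0.1, 0.3]
gripper_width: 59.4
gripper_force: 0.0
```

apply_moves(delta_pos=[[0, 0, -0.25], [0, 0, -0.5], [0, 0, -0.58], [0, 0, -0.58], [0, 0, -0.58]], rot=[[0, 0, 0], [0, 0, 0], [0, 0, 0], [0, 0, 0], [0, 0, 0]], hand=[0.65, 0.65, 0.65, 0.65, 0.65])

```text
time_s: 18.07
ee_pos: [561.2, -263.6, 90.8]
ee_rot: [179.9, 0.0, 79.5]
force: [0.4, -0.0, 0.5]
gripper_width: 59.4
gripper_force: 0.0
```

apply_moves(delta_pos=[[0, 0, 0], [0, 0, 0], [0, 0, 0], [0, 0, 0], [0, 0, 0], [0, 0, 0], [0, 0, 0], [0, 0, 0]], rot=[[0, 0, 0], [0, 0, 0], [0, 0, 0], [0, 0, 0], [0, 0, 0], [0, 0, 0], [0, 0, 0], [0, 0, 0]], hand=[0, 0, 0, 0, 0, 0, 0, 0], newtons=50)

```text
time_s: 18.73
ee_pos: [559.7, -262.9, 89.6]
ee_rot: [-180.0, 0.0, 79.5]
force: [-2.3, 0.3, 4.0]
gripper_width: 23.0
gripper_force: 50.0
```

apply_moves(delta_pos=[[0.01, 0.05, 0], [0.02, 0.1, 0], [0.03, 0.15, 0], [0.035, 0.2, 0], [0.04, 0.23, 0], [0.045, 0.25, 0], [0.045, 0.25, 0], [0.045, 0.25, 0]], rot=[[0, 0, 0], [0, 0, 0], [0, 0, 0], [0, 0, 0], [0, 0, 0], [0, 0, 0], [0, 0, 0], [0, 0, 0]], hand=[0, 0, 0, 0, 0, 0, 0, 0])

```text
time_s: 19.4
ee_pos: [564.1, -234.8, 89.5]
ee_rot: [-179.9, 0.2, 79.6]
force: [-6.5, -5.1, 4.2]
gripper_width: 23.1
gripper_force: 50.0
```

apply_moves(delta_pos=[[0.005, 0.02, 0], [0.01, 0.035, 0], [0.01, 0.035, 0], [0.01, 0.035, 0]], rot=[[0, 0, 0], [0, 0, 0], [0, 0, 0], [0, 0, 0]], hand=[0, 0, 0, 0])

```text
time_s: 19.73
ee_pos: [564.1, -234.7, 89.6]
ee_rot: [-179.9, 0.6, 79.7]
force: [-10.0, -16.7, 4.6]
gripper_width: 22.8
gripper_force: 50.0
```

Hard stop after ~28.5 mm. Release, retreat and check.

apply_moves(delta_pos=[[-0.008, -0.03, 0], [-0.008, -0.03, 0], [-0.008, -0.03, 0], [-0.008, -0.03, 0], [-0.008, -0.03, 0], [-0.008, -0.03, 0.3], [-0.008, -0.03, 0.6], [-0.008, -0.03, 0.9], [-0.008, -0.03, 1], [-0.008, -0.03, 1]], rot=[[0, 0, 0], [0, 0, 0], [0, 0, 0], [0, 0, 0], [0, 0, 0], [0, 0, 0], [0, 0, 0], [0, 0, 0], [0, 0, 0], [0, 0, 0]], hand=[0.65, 0.65, 0.65, 0.65, 0.65, 0.65, 0.65, 0.65, 0.65, 0.65])

```text
time_s: 20.57
ee_pos: [568.1, -232.8, 213.6]
ee_rot: [179.5, 0.1, 79.6]
force: [0.8, 0.5, 0.1]
gripper_width: 59.5
gripper_force: 0.0
```

apply_moves(delta_pos=[[-0.3, -0.1, 0.2], [-0.6, -0.2, 0.2], [-0.9, -0.3, 0.2], [-0.9, -0.3, 0.2], [-0.9, -0.3, 0.2]], rot=[[0, 0, 0], [0, 0, 0], [0, 0, 0], [0, 0, 0], [0, 0, 0]], hand=[0.65, 0.65, 0.65, 0.65, 0.65])

```text
time_s: 20.98
ee_pos: [456.1, -268.2, 232.0]
ee_rot: [-179.9, -0.1, 79.4]
force: [0.4, -0.1, 0.1]
gripper_width: 59.2
gripper_force: 0.0
```

```bash
python3 - <<'E'
from h import *
np.set_printoptions(precision=1,suppress=True)
s=env.state();print(s["time_s"],s["ee_pos"],s["ee_rot"])
o={n:cv2.imread(f"pics/{n}0.png") for n in("side","scene")};ims=[]
for n in("side","scene"):
    q=viewer.grab_frame(n)
    for k,z in(("bolt_grip",104),("dial_grip",142),("heatsink",72),("flask",0),("driver",5),("spool",0)):
        for r in spotter.landmark_of(q,k)[:1]: print(n,k,r["score"],np.array(r["position"]),atz(q,r["position"],z))
    x,y=(340,260) if n=="side" else (175,200)
    a=q["pixels"][:,:,::-1]
    ims.append(np.hstack([cv2.resize(i[y:y+70,x:x+95],(380,280)) for i in(o[n],a)]))
cv2.imwrite("pics/w6.png",np.vstack(ims))
E
```

```text
20.9833 [ 456.1 -268.2  232. ] [-179.9   -0.1   79.4]
side bolt_grip 0.48 [372.4 292.9] [ 562.5 -233.7  104. ]
side dial_grip 0.65 [350.2 199.8] [592.2 -21.8 142. ]
side heatsink 0.73 [384.3 203.4] [690.4  -7.2  72. ]
side flask 0.95 [412.9 302.2] [ 667.1 -239.9    0. ]
side spool 0.8 [269.  221.9] [408.3  83.7  -0. ]
scene bolt_grip 0.6 [207.  228.4] [ 559.9 -226.1  104. ]
scene heatsink 0.93 [322.2 249. ] [691.7  -6.   72. ]
scene flask 0.62 [218.  293.5] [ 662.9 -246.3    0. ]
scene driver 0.77 [377.4 205.8] [585.1 210.1   5. ]
scene spool 0.75 [306.2 176. ] [403.2  82.7   0. ]
```

View pics/w6.png

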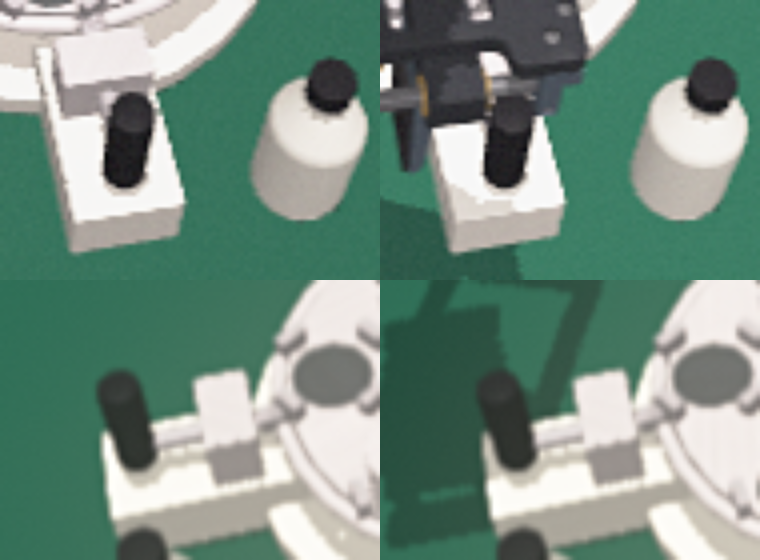

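The handle sits exactly where it was at the start (bottom at side crop 126,187 before and 127,187 after; scene crop 135,468 in both). The bolt is home, the bystanders haven't moved and the arm is clear.

```bash
python3 -c "
from workcell import env
print(env.job_done())"
```

```text
the job is handed in; nothing more can be done
None
```

I indexed the dial one station counter-clockwise, so the heat sink now sits under the soldering iron, and pushed the bolt home to lock it; the job is handed in (no verdict came back) at about 21 s.

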